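# Mount a sleeve on an expanding arbor and snug its draw nut with the socket that fits

### The arm

A 6-joint arm with a two-finger parallel gripper is mounted at the origin on the work surface. World frame = base frame: x ahead of the robot, y to its left, z up, the work surface at z = 0. Lengths are in m, angles in degrees, forces in N, time in s.
With the tool pointing down it reaches from about 0.35 to 0.95 m from the base axis. Payload 17.4 kg.
Tool frame: the origin (TCP) lies at the very end of the fingers, on their centre line; the grasp point (between the pads) lies 19 mm behind it; z points along the fingers, y is the line along which they close (so a half turn about z gives the same grasp; the last joint's range is limited). The gripper opens to 93 mm and grips with 3 to 60 N. Pads are 15 mm wide; open, the fingers measure 128 mm over their backs; the gripper's body (75 mm by 188 mm) begins 65 mm behind the grasp point.
Start: joints at [-77.682, 6.646, 82.598, -0, 90.757, -2.166], TCP at [0.169, -0.654, 0.219] pointing down, gripper open.
Joint ranges: [-162.19, 162.19], [-47.58, 125.68], [4.15, 143.07], [-65.23, 245.23], [0.69, 171.88], [-170.13, 170.13]. Speed limits (degrees/s): [108.29, 108.29, 127.2, 180, 180, 180].

### API

Orientations are given as [roll, pitch, yaw] about the fixed x, y, z axes, in that order (R = Rz(yaw) Ry(pitch) Rx(roll)).
In Python, from station import arm gives the robot as it stands.
- The arm moves only by the tool drive_tool, never from a script. Its argument "rows" is a list of rows, each an object with "grip": the finger opening in m, from 0 to 0.093; "xyz": the shift along the tool's x, y, z in shares of 0.8 m (1.0 is 0.8 m), a list of three; "delta_rot": the turn, a rotation vector about the tool's x, y, z in normalised numbers (1 is 60 degrees), a list of three. A call has 1 to 5 rows; each row is the pose to reach, as a shift and turn from the pose commanded when the call began, along the tool's axes at that moment; what a row does not reach only later rows make up. A row lasts 1/10 s, in which the tool goes at most 50 mm and 8.59 degrees, less where a joint would pass 70% of its speed; a pose out of reach is approached as far as the arm can. No shift or turn number may pass 1 either way. A call with a gripper value outside its range is refused whole. The fingers move at their own pace and stop on an object; "grip_force" is the grip in N (left out, the last holds). Time passes only in rows, so rows that repeat a pose let the fingers close. It gives the time, the measured TCP pose, the force, the opening and the grip force at its end, in the units of the state.
- arm.get_obs(): the state, without advancing time (a new reading comes with each control period).
- arm.get_image(name): name is "side" or "top"; returns the picture (400x640x3 uint8, red, green, blue); there is no depth.
- arm.camera_info(name): a dict with "fx", "fy", "cx", "cy" (pixels), "position" and "rotation" of the camera in the world. Camera axes: x right, y up, looking along -z (the intrinsics and any distortion apply to the point x, -y, -z); pixel columns grow to the right and rows downward; lengths in m; the calibration is good to about 2 mm. A picture is of the moment at which its call begins. camera_info takes no time and is no camera call.
- arm.job_done(): hands the job in; it is judged then, once.
The state is a dict: "t": time; "joint_positions": joint angles; "joint_vel": joint speeds; "effort": joint torques, N m; "ee_pos": TCP position; "tcp_rot": TCP orientation; "ft_force": force on the tool from outside, world axes, zero at the start; "wrist_torque": the same for the moment, N m; "width": finger opening in m; "gripper_force": force on a finger pad.
Only numpy, scipy, OpenCV 4.12 (cv2) and the standard library are available. Lean on these libraries where they do the work, as an engineer would, in place of code of your own. Each camera call takes 0.05 s, during which the arm holds its last target. There are 200 camera calls.

### The job

Load the steel sleeve on the expanding arbor: keep it in the gripper while you push it down over the nut and the spigot until it sits fully home on the shoulder. Of the black sockets the two big ones look alike from outside, so try them on the arbor's hex nut, stand one that will not go on back upright on the wooden block, and with the one that goes fully home turn the nut clockwise (seen from above) until it comes up tight. Finish still gripping that socket, fully home on the tight nut; keep the fingers off the arbor and its nut, and leave the gauge stand, the tape measure and the V-block where they are.

Things in the scene. Friction and masses are not known exactly. Their poses are not given: they have to be found in the camera images.
- arbor: upright expanding arbor bolted to the bench. Origin: centre of its underside on the bench, z up its axis. Upwards: dark flange, diameter 110 mm, to 16 mm high; shoulder, diameter 60 mm, to 24 mm; slit steel spigot, diameter 44 mm, from 24 to 74 mm, its top edge bevelled; washer, diameter 41 mm, to 80 mm; hex nut from 80 to 98 mm; round stud end, diameter 20 mm, to 102 mm
- nut_top (a point): centre of the top face of the arbor's steel hex draw nut, 98 mm above the bench, z up. The nut is 18 mm tall, 30 mm across the flats, its top edge bevelled 1.2 mm; it turns in place without rising or sinking. Its x axis points square out of one flat of the nut, so the nut repeats every 60 degrees. A socket is fully home when its mouth rests on the washer, 18 mm below this point
- nut (a joint): how far the draw nut has been turned clockwise seen from above (rad). It starts loose, between 0 and 0.4, turns against a drag of about 0.3 N m, stays where it is left, and comes up tight against a stop at 1.0
- sleeve: turned steel sleeve (plain tube) standing upright on the bench: outside diameter 62 mm, bore 46 mm, 46 mm tall. Origin: centre of its underside, z up its axis. It slides over the nut and the spigot with 1 mm of clearance all round; home on the shoulder its underside is 24 mm and its top 70 mm above the bench. About 0.4 kg
- socket_a: black impact socket, round, 44 mm diameter, 54 mm tall, upright on a peg of the block, mouth down. Origin: centre of the mouth (underside), z up its axis. The mouth is a hexagon hole 28 mm deep. Its x axis points square out of a flat of its hexagon (repeats every 60 degrees). One of socket_a and socket_b fits the nut, the other is 6 mm too small and stops on its top
- socket_b: black impact socket, round, 44 mm diameter, 54 mm tall, upright on a peg of the block, mouth down. Origin: centre of the mouth (underside), z up its axis. Mouth, depth and x axis as for socket_a. The socket that fits has about 2 mm of play across the flats, about 7 degrees either way in turn. 0.35 kg, like socket_a
- socket_c: black impact socket, round, 30 mm diameter, 54 mm tall, upright on a peg of the block, mouth down. Origin: centre of the mouth (underside), z up its axis. Mouth, depth and x axis as for socket_a, but a smaller socket, itself no wider than the nut. 0.18 kg
- block: wooden socket block fixed on the bench, 250 mm along its x, 75 mm along its y, top face 22 mm above the bench, with three upright wooden pegs, 14 mm thick and 16 mm tall with pointed tops, at x = -80, 0 and +80 mm on its centre line; a socket stands over each. Origin: centre of its underside. The pegs go loosely into every socket (1.5 mm or more all round)
- gauge_stand: dial gauge on a column with a dark iron foot 85 x 70 mm, 220 mm tall in all: bystander, leave it alone. Origin: centre of its underside
- tape: black and yellow pocket tape measure, 70 x 35 x 60 mm: bystander, leave it alone. Origin: centre of its underside
- vblock: small steel V-block, 50 x 45 x 38 mm: bystander, leave it alone. Origin: centre of its underside
There are look-alikes about, which are no part of the job. Leave any blue or orange look-alike of the sleeve alone. Leave any pink look-alike of the socket_b alone.

How it is judged:
By the outcome, as a careful person would: the job done as asked, in the order asked, and still so for the second after the job is handed in, while the arm keeps its last pose, push and grip.
It also fails if it takes over 69 s, if anything falls off the work surface, if the arm or the gripper's body presses on something with over 40 N, if the wrist force passes 120 N, or if a joint passes its speed limit or range.

## Working session

There is one attempt and no reset: what is moved stays moved. The work goes in short steps, Python scripts to look and compute and a tool call to move; the robot and the scene stay as the last step left them, time stands still between calls to the robot, and variables do not carry over. Pictures are saved under pics/ and viewed, at most 10 in all, crops included, and the job is handed in when it is done.

Besides the shell and the picture viewer there is one more tool, called after "Emit:" as name([rows], argument=value, ...), one row to a line, values as JSON. drive_tool: Moves the arm, as the interface text tells. Its arguments: {"type":"object","properties":{"rows":{"type":"array","items":{"type":"object","properties":{"grip":{"type":"number"},"xyz":{"type":"array","items":{"type":"number"}},"delta_rot":{"type":"array","items":{"type":"number"}}}}},"grip_force":{"type":"number"}},"required":["rows"]}

```bash
mkdir -p pics; ls; python3 - <<'E'
from station import arm
import cv2
for n in("side","top"):
    im=arm.get_image(n); cv2.imwrite(f"pics/{n}0.png",im[:,:,::-1]); print(n,arm.camera_info(n))
print(arm.get_obs())
E
```

```text
pics
side {'fx': 399.4578378784615, 'fy': 399.4578378784615, 'cx': 317.53942151503753, 'cy': 202.26012005238982, 'position': array([ 0.48065908, -0.71506882,  0.58483192]), 'rotation': array([57.08478623, -0.57170681, -3.08953464])}
top {'fx': 417.6560477275359, 'fy': 417.6560477275359, 'cx': 320.25833891792547, 'cy': 200.8263203241688, 'position': array([0.43702422, 0.06192401, 1.12830861]), 'rotation': array([  5.77344452,   0.50753943, -89.47698563])}
{'t': 0.1, 'joint_positions': array([-7.76795350e+01,  6.67189034e+00,  8.26309182e+01, -2.04583093e-05,
        9.07554604e+01, -2.16634422e+00]), 'joint_vel': array([ 0.0169075 , -0.02731729, -0.13958128, -0.02809937, -0.02330766,
       -0.00103546]), 'effort': array([ 2.53588390e-03, -7.22892022e+01, -6.23864651e+01,  7.80591136e-02,
        2.27410812e-02, -9.13653571e-05]), 'ee_pos': array([ 0.16880426, -0.65337486,  0.21798379]), 'tcp_rot': array([-1.79941772e+02, -2.18217096e-03,  1.44868078e+01]), 'ft_force': array([0.45396529, 0.15305733, 1.03073868]), 'wrist_torque': array([-0.0116493 , -0.07005614,  0.03327039]), 'gripper_force': 0.0, 'width': 0.09311326096399433}
```

View pics/side0.png

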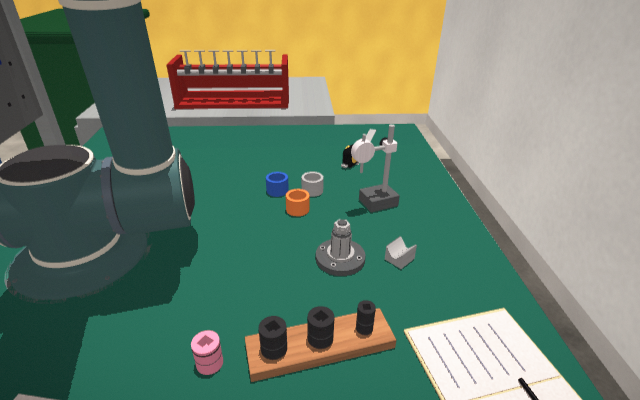

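View pics/top0.png

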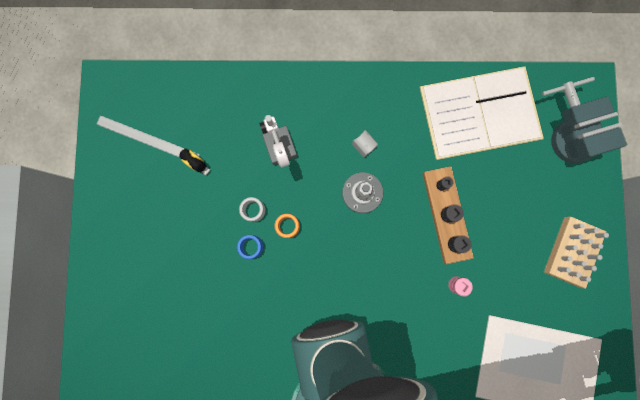

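The side view shows the grey sleeve at about (313,183), the arbor at (341,245), the sockets at (272,335), (320,327) and (366,317), and the gauge stand and V-block. In the top view the sleeve is at (252,209), the arbor at (363,192), and the sockets at (459,244), (453,213) and (445,184).

```bash
cat > h.py <<'E'
import numpy as np, cv2
from scipy.spatial.transform import Rotation as R
from scipy.optimize import least_squares
from station import arm
C={n:arm.camera_info(n) for n in("side","top")}
def proj(n,P):
    c=C[n]; q=R.from_euler('xyz',c['rotation'],degrees=True).inv().apply(np.atleast_2d(P)-c['position'])
    return np.c_[c['cx']+c['fx']*q[:,0]/-q[:,2], c['cy']+c['fy']*q[:,1]/q[:,2]]
def tri(px,x0=(.5,0,.05)):
    f=lambda x:np.concatenate([(proj(n,x)[0]-px[n]) for n in px])
    s=least_squares(f,x0); return s.x,s.fun
def circ(c,d,z,k=48):
    a=np.linspace(0,2*np.pi,k); return np.c_[c[0]+d/2*np.cos(a),c[1]+d/2*np.sin(a),0*a+z]
def crop(n,im,box,s,curves=()):
    x,y,w,h=box; o=cv2.resize(im[y:y+h,x:x+w],None,fx=s,fy=s,interpolation=cv2.INTER_CUBIC)[:,:,::-1].copy()
    for P,col in curves:
        q=((proj(n,P)-[x,y]+.5)*s).round().astype(int); cv2.polylines(o,[q],False,col,1,cv2.LINE_AA)
    return o
def hullc(n,c,d,z0,z1):
    h=cv2.convexHull(np.r_[proj(n,circ(c,d,z0)),proj(n,circ(c,d,z1))].astype(np.float32))
    m=cv2.moments(h); return np.array([m['m10'],m['m01']])/m['m00']
E
python3 - <<'E'
from h import *
T={'sleeve':[(313,177),(252,209)],'arbor':[(341,223),(366,188)],'sA':[(272,324),(459,244)],'sB':[(320,313),(453,213)],'sC':[(366,306),(445,184)],'pink':[(206,342),(463,287)]}
for k,(s,t) in T.items():
    x,r=tri({'side':s,'top':t}); print(k,x.round(4),r.round(1))
ims={n:cv2.cvtColor(cv2.imread(f"pics/{n}0.png"),4) for n in C}
B=[('side',(300,205,80,70)),('top',(335,160,60,60)),('side',(290,160,80,70)),('top',(225,185,60,60)),('side',(240,290,160,90)),('top',(415,160,70,110))]
a=[crop(n,ims[n],b,s) for (n,b),s in zip(B,(4,4,4,4,3,3))]
M=np.zeros((600,800,3),np.uint8)
for o,(x,y) in zip(a,[(0,0),(320,0),(0,280),(320,280),(0,0),(570,0)]):
    if o.shape[1]==480: o=cv2.resize(o,(228*2-140,178)) ; continue
    M[y:y+o.shape[0],x:x+o.shape[1]]=o[:600-y,:800-x]
cv2.imwrite("pics/m1.png",M)
cv2.imwrite("pics/m2.png",crop('side',ims['side'],(190,285,210,100),3.8))
E
```

```text
sleeve [0.5247 0.2507 0.0422] [-0.3  0.   0.  -0.3]
arbor [ 0.5724 -0.0415  0.0954] [ 0.7 -0.1 -0.   0.8]
sA [ 0.4364 -0.2778  0.0691] [ 0.3 -0.   0.   0.5]
sB [ 0.5146 -0.2629  0.0741] [ 0.2 -0.  -0.   0.3]
sC [ 0.5925 -0.2462  0.0684] [-0.7  0.1  0.1 -1. ]
pink [ 0.33   -0.2917  0.0486] [-0.2 -0.  -0.  -0.3]
```

View pics/m1.png

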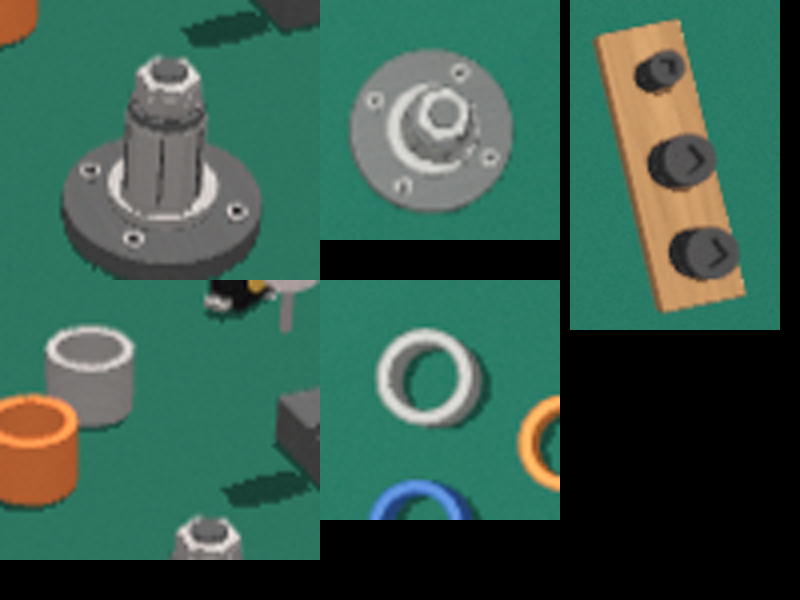

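View pics/m2.png

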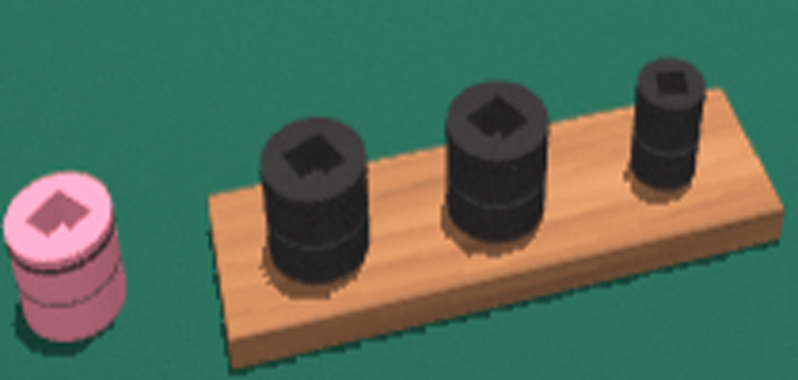

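Triangulated heights match the text: sleeve top about 43 mm, nut about 97 mm, socket tops about 73 mm. Next I refine by silhouette centroids and rectify the nut and socket tops to read their yaw.

```bash
cat >> h.py <<'E'
ARB=[(.110,0,.016),(.060,.016,.024),(.044,.024,.074),(.041,.074,.080),(.0325,.080,.098),(.020,.098,.102)]
def model_mask(n,c,cyl,dz=0,s=8,off=(0,0),wh=(0,0)):
    m=np.zeros((wh[1]*s,wh[0]*s),np.uint8)
    for d,z0,z1 in cyl:
        h=cv2.convexHull(np.r_[proj(n,circ(c,d,z0+dz)),proj(n,circ(c,d,z1+dz))].astype(np.float32))
        cv2.fillConvexPoly(m,((h-np.float32(off)+.5)*s).round().astype(np.int32),255)
    return m
def blob(im,f,near,fill=True,maxw=200):
    hsv=cv2.cvtColor(im,cv2.COLOR_RGB2HSV); m=f(hsv).astype(np.uint8)*255
    k,l=cv2.connectedComponents(m); ys,xs=np.nonzero(m)
    i=np.argmin((xs-near[0])**2+(ys-near[1])**2); b=(l==l[ys[i],xs[i]]).astype(np.uint8)
    if fill:
        cs,_=cv2.findContours(b,0,1); cv2.drawContours(b,cs,-1,1,-1)
    return b
def cen(m): 
    q=cv2.moments(m,True); return np.array([q['m10'],q['m01']])/q['m00']
def fit(obs,cyl,x0,free_z=True):
    # obs: {cam: centroid}
    def f(p):
        r=[]
        for n in obs:
            o=np.floor(proj(n,[p[0],p[1],.05])[0]-60).astype(int)
            mm=model_mask(n,p[:2],cyl,p[2] if free_z else 0,8,o,(120,120))
            r+=list((cen(mm)+.5)/8-.5+o-obs[n])
        return np.array(r)
    s=least_squares(f,x0 if free_z else x0[:2],diff_step=.004,x_scale=.01); return s.x,s.fun
gray=lambda h:(h[...,1]<60)&(h[...,2]>50)
dark=lambda h:(h[...,2]<80)&(h[...,1]<90)
E
python3 - <<'E'
from h import *
ims={n:cv2.cvtColor(cv2.imread(f"pics/{n}0.png"),4) for n in C}
J={'sleeve':(gray,[(.062,0,.046)],(.5247,.2507),{'side':(300,183),'top':(243,205)}),
 'arbor':(gray,ARB,(.572,-.0415),{'side':(341,230),'top':(366,188)}),
 'sA':(dark,[(.044,.022,.076)],(.4364,-.2778),{'side':(272,338),'top':(459,244)}),
 'sB':(dark,[(.044,.022,.076)],(.5146,-.2629),{'side':(320,327),'top':(453,213)}),
 'sC':(dark,[(.030,.022,.076)],(.5925,-.2462),{'side':(366,317),'top':(445,184)})}
for k,(f,cyl,x0,near) in J.items():
    bl={n:blob(ims[n],f,near[n]) for n in near}; obs={n:cen(b) for n,b in bl.items()}
    x,r=fit(obs,cyl,[*x0,0.001])
    o={n:np.floor(obs[n]-60).astype(int) for n in obs}
    print(k,x.round(4),r.round(2),'area',[(int(bl[n].sum()),int((model_mask(n,x[:2],cyl,x[2],8,o[n],(120,120))>0).sum()/64)) for n in bl])
tiles=[]
for c,z in [((.5724,-.0415),.098),((.4364,-.2778),.076),((.5146,-.2629),.076)]:
    row=[]
    for n in C:
        w=.03; P=np.array([[c[0]+w,c[1]+w,z],[c[0]+w,c[1]-w,z],[c[0]-w,c[1]-w,z],[c[0]-w,c[1]+w,z]])
        H=cv2.getPerspectiveTransform(np.float32([[0,0],[240,0],[240,240],[0,240]]),proj(n,P).astype(np.float32))
        row.append(cv2.warpPerspective(ims[n],H,(240,240),flags=cv2.INTER_CUBIC|cv2.WARP_INVERSE_MAP))
    tiles.append(np.vstack(row))
t=np.hstack(tiles).astype(float); t[:,240:]=np.clip(t[:,240:]*2,0,255)
cv2.imwrite("pics/rect.png",t.astype(np.uint8)[:,:,::-1])
E
```

```text
sleeve [ 0.5244  0.2543 -0.0008] [ 0.21  0.06 -0.01  0.12] area [(460, 510), (510, 505)]
arbor [ 5.728e-01 -4.180e-02  1.000e-04] [ 0.29 -0.8   0.69  0.45] area [(1824, 1910), (1303, 1338)]
sA [ 0.4374 -0.2934  0.0073] [ 0.24 -0.01 -0.04  0.32] area [(1035, 1118), (47, 363)]
sB [ 0.515  -0.2765  0.0072] [0.63 0.01 0.01 0.99] area [(969, 1048), (43, 352)]
sC [ 0.5942 -0.2559  0.0015] [ 1.44  0.37 -0.71  2.15] area [(536, 583), (31, 185)]
```

View pics/rect.png

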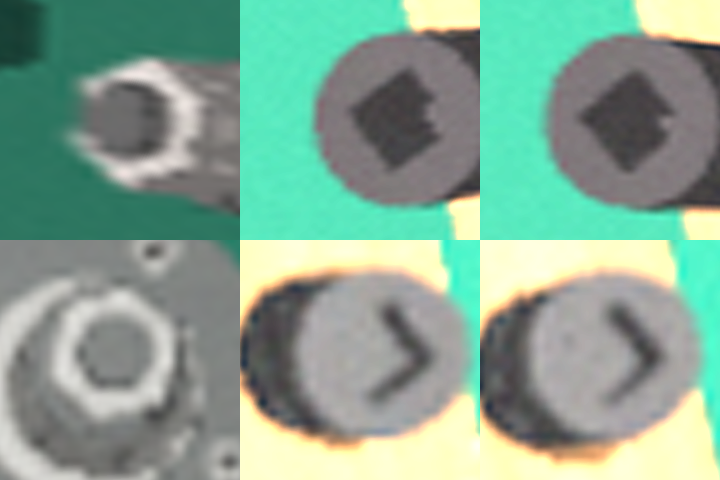

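Reading the rectified tiles (up is +x, left is +y, 4 px/mm):
- **Socket tops:** about (0.4374, -0.285) and (0.515, -0.268).
- **Arbor:** about (0.573, -0.042).
- **Square drives:** the corners lie near world x.

Next I check gauge clearance and start moving.

```bash
python3 - <<'E'
from h import *
for k,s,t in [('sleeve',(312.2,176.7),(251,208.7)),('dial',(362,150),(282,155)),('coltop',(391,126),(268,122)),('foot',(379,198),(280,148)),('vb',(400,252),(365,144))]:
    x,r=tri({'side':s,'top':t}); print(k,x.round(4),r.round(1))
o=arm.get_obs(); p=o['ee_pos']; r=R.from_euler('xyz',o['tcp_rot'],degrees=True)
for tgt in [(.40,-.1,.25),(.5245,.2525,.15)]: print(tgt, r.inv().apply(np.array(tgt)-p).round(4))
E
```

```text
sleeve [0.5241 0.2534 0.0418] [ 0.2 -0.  -0.   0.2]
dial [0.6411 0.1622 0.1648] [ 0.3 -0.  -0.   0.2]
coltop [0.709  0.1895 0.2141] [-1.2  0.2  0.2 -1.2]
foot [0.6973 0.1836 0.0111] [-1.3  0.2  0.1 -1.3]
vb [ 0.7046 -0.047   0.0166] [ 0.1 -0.  -0.   0.2]
(0.4, -0.1, 0.25) [ 0.3623 -0.478  -0.0315]
(0.5245, 0.2525, 0.15) [ 0.571  -0.788   0.0688]
```

The manual's scale: shifts go in shares of 0.8 m and turns go in shares of 60 degrees. Converting my numbers, -0.03 m is -0.0375, -0.02 m is -0.025, 14.49 degrees is 0.2415.

Emit:
drive_tool([
  {"grip": 0.078,"xyz": [0,0,-0.025],"delta_rot": [0,0,0.1208]},
  {"grip": 0.078,"xyz": [0,0,-0.0375],"delta_rot": [0,0,0.2415]},
])

```text
t: 0.3
ee_pos: [0.1688, -0.6536, 0.2494]
tcp_rot: [180.0, 0.0, -0.3]
ft_force: [-0.4, 0.0, -0.1]
width: 0.0816
gripper_force: 0.0
```

In the tool's units: -0.225 m is -0.2813, -0.18 m is -0.225.

Emit:
drive_tool([
  {"grip": 0.078,"xyz": [0.025,-0.0563,0]},
  {"grip": 0.078,"xyz": [0.05,-0.1125,0]},
  {"grip": 0.078,"xyz": [0.075,-0.1688,0]},
  {"grip": 0.078,"xyz": [0.1,-0.225,0]},
  {"grip": 0.078,"xyz": [0.125,-0.2813,0]},
])

```text
$.rows[0]: bad value
```

In the tool's units: -0.225 m is -0.2813, -0.18 m is -0.225.

Emit:
drive_tool([
  {"grip": 0.078,"xyz": [0.025,-0.0563,0]},
  {"grip": 0.078,"xyz": [0.05,-0.1125,0]},
  {"grip": 0.078,"xyz": [0.075,-0.1688,0]},
  {"grip": 0.078,"xyz": [0.1,-0.225,0]},
  {"grip": 0.078,"xyz": [0.125,-0.2813,0]},
])

```text
$.rows[0]: bad value
```

In the tool's units: -0.225 m is -0.2813, -0.18 m is -0.225.

Emit:
drive_tool([
  {"grip": 0.078,"xyz": [0.025,-0.0563,0]},
  {"grip": 0.078,"xyz": [0.05,-0.1125,0]},
  {"grip": 0.078,"xyz": [0.075,-0.1688,0]},
  {"grip": 0.078,"xyz": [0.1,-0.225,0]},
  {"grip": 0.078,"xyz": [0.125,-0.2813,0]},
])

```text
$.rows[0]: bad value
```

In the tool's units: -0.225 m is -0.2813, -0.18 m is -0.225.

Emit:
drive_tool([
  {"grip": 0.078,"xyz": [0.025,-0.0563,0],"delta_rot": [0,0,0]},
  {"grip": 0.078,"xyz": [0.05,-0.1125,0],"delta_rot": [0,0,0]},
  {"grip": 0.078,"xyz": [0.075,-0.1688,0],"delta_rot": [0,0,0]},
  {"grip": 0.078,"xyz": [0.1,-0.225,0],"delta_rot": [0,0,0]},
  {"grip": 0.078,"xyz": [0.125,-0.2813,0],"delta_rot": [0,0,0]},
])

```text
t: 0.8
ee_pos: [0.2691, -0.4267, 0.2483]
tcp_rot: [-180.0, 0.0, -0.0]
ft_force: [0.6, 0.1, 0.7]
width: 0.0779
gripper_force: 0.0
```

In the tool's units: -0.225 m is -0.2813, -0.18 m is -0.225.

Emit:
drive_tool([
  {"grip": 0.078,"xyz": [0.025,-0.0563,0],"delta_rot": [0,0,0]},
  {"grip": 0.078,"xyz": [0.05,-0.1125,0],"delta_rot": [0,0,0]},
  {"grip": 0.078,"xyz": [0.075,-0.1688,0],"delta_rot": [0,0,0]},
  {"grip": 0.078,"xyz": [0.1,-0.225,0],"delta_rot": [0,0,0]},
  {"grip": 0.078,"xyz": [0.125,-0.2813,0],"delta_rot": [0,0,0]},
])

```text
t: 1.3
ee_pos: [0.369, -0.2017, 0.2486]
tcp_rot: [180.0, -0.0, -0.0]
ft_force: [1.4, 0.0, 0.3]
width: 0.0783
gripper_force: 0.0
```

In the tool's units: -0.225 m is -0.2813, -0.18 m is -0.225.

Emit:
drive_tool([
  {"grip": 0.078,"xyz": [0.025,-0.0563,0],"delta_rot": [0,0,0]},
  {"grip": 0.078,"xyz": [0.05,-0.1125,0],"delta_rot": [0,0,0]},
  {"grip": 0.078,"xyz": [0.075,-0.1688,0],"delta_rot": [0,0,0]},
  {"grip": 0.078,"xyz": [0.1,-0.225,0],"delta_rot": [0,0,0]},
  {"grip": 0.078,"xyz": [0.125,-0.2813,0],"delta_rot": [0,0,0]},
])

```text
t: 1.8
ee_pos: [0.4691, 0.0236, 0.2486]
tcp_rot: [180.0, -0.0, 0.0]
ft_force: [1.2, -1.3, -0.6]
width: 0.078
gripper_force: 0.0
```

In the tool's units: -0.2295 m is -0.2869, 0.055 m is 0.0688.

Emit:
drive_tool([
  {"grip": 0.08,"xyz": [0.015,-0.0575,0],"delta_rot": [0,0,0]},
  {"grip": 0.08,"xyz": [0.03,-0.115,0],"delta_rot": [0,0,0]},
  {"grip": 0.08,"xyz": [0.045,-0.1725,0],"delta_rot": [0,0,0]},
  {"grip": 0.08,"xyz": [0.06,-0.23,0],"delta_rot": [0,0,0]},
  {"grip": 0.08,"xyz": [0.0688,-0.2869,0],"delta_rot": [0,0,0]},
])

```text
t: 2.3
ee_pos: [0.5241, 0.253, 0.2482]
tcp_rot: [180.0, 0.0, 0.0]
ft_force: [0.6, -1.1, 0.3]
width: 0.0802
gripper_force: 0.0
```

In the tool's units: 0.18 m is 0.225, 0.15 m is 0.1875.

Emit:
drive_tool([
  {"grip": 0.08,"xyz": [0,0,0.0625],"delta_rot": [0,0,0]},
  {"grip": 0.08,"xyz": [0,0,0.125],"delta_rot": [0,0,0]},
  {"grip": 0.08,"xyz": [0,0,0.1875],"delta_rot": [0,0,0]},
  {"grip": 0.08,"xyz": [0,0,0.225],"delta_rot": [0,0,0]},
  {"grip": 0.08,"xyz": [0,0,0.225],"delta_rot": [0,0,0]},
])

```text
t: 2.8
ee_pos: [0.5216, 0.25, 0.0639]
tcp_rot: [179.8, 0.4, -0.0]
ft_force: [0.3, 0.4, -0.1]
width: 0.0799
gripper_force: 0.0
```

```bash
python3 - <<'E'
from h import *
ims={n:arm.get_image(n) for n in C}
o=arm.get_obs(); print(o['ee_pos'],o['ft_force'])
c=o['ee_pos']; cu=[(circ((.524,.253),.062,.046),(0,0,255)),(np.array([c,c+[0,0,-c[2]]]),(255,0,0)),(np.array([c-[0,.04,0],c+[0,.04,0]]),(255,0,255))]
M=np.hstack([crop('side',ims['side'],(260,110,100,110),4,cu),crop('top',ims['top'],(200,150,100,110),4,cu)])
cv2.imwrite("pics/g1.png",M)
E
```

```text
[0.5241385  0.25098817 0.06957363] [-0.11255115  0.0042808   0.69798435]
```

View pics/g1.png

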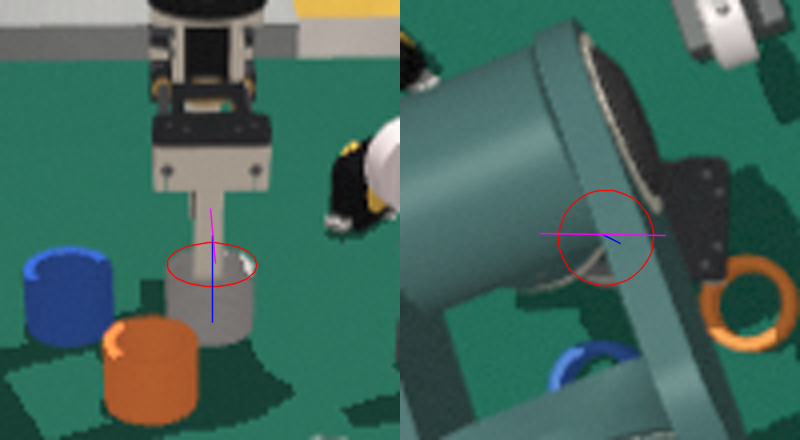

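The side crop shows the fingers centred over the sleeve and the wrist clear of the gauge, with the predicted rim circle lying on the sleeve at about (211,265). Going down to grip.

In the tool's units: 0.055 m is 0.0688, 0.03 m is 0.0375.

Emit:
drive_tool([
  {"grip": 0.08,"xyz": [0,0,0.0375],"delta_rot": [0,0,0]},
  {"grip": 0.08,"xyz": [0,0,0.0688],"delta_rot": [0,0,0]},
  {"grip": 0.08,"xyz": [0,0,0.0688],"delta_rot": [0,0,0]},
  {"grip": 0.058,"xyz": [0,0,0.0688],"delta_rot": [0,0,0]},
  {"grip": 0.055,"xyz": [0,0,0.0688],"delta_rot": [0,0,0]},
], grip_force=30)

```text
t: 3.4
ee_pos: [0.5252, 0.2514, 0.0163]
tcp_rot: [-179.9, -0.2, -0.0]
ft_force: [0.4, -0.1, 0.1]
width: 0.0683
gripper_force: 0.0
```

Emit:
drive_tool([
  {"grip": 0.055,"xyz": [0,0,0],"delta_rot": [0,0,0]},
  {"grip": 0.055,"xyz": [0,0,0],"delta_rot": [0,0,0]},
  {"grip": 0.055,"xyz": [0,0,0],"delta_rot": [0,0,0]},
])

```text
t: 3.7
ee_pos: [0.5248, 0.2513, 0.0156]
tcp_rot: [-179.9, -0.1, -0.0]
ft_force: [-1.2, -0.3, 7.3]
width: 0.0601
gripper_force: 30.0
```

In the tool's units: -0.135 m is -0.1688, -0.09 m is -0.1125.

Emit:
drive_tool([
  {"grip": 0.055,"xyz": [0,0,0],"delta_rot": [0,0,0]},
  {"grip": 0.055,"xyz": [0,0,-0.05],"delta_rot": [0,0,0]},
  {"grip": 0.055,"xyz": [0,0,-0.1125],"delta_rot": [0,0,0]},
  {"grip": 0.055,"xyz": [0,0,-0.1688],"delta_rot": [0,0,0]},
  {"grip": 0.055,"xyz": [0,0,-0.1688],"delta_rot": [0,0,0]},
], grip_force=50)

```text
t: 4.2
ee_pos: [0.5261, 0.2518, 0.1564]
tcp_rot: [-179.8, -0.5, -0.0]
ft_force: [0.2, 0.3, -3.5]
width: 0.06
gripper_force: 50.0
```

In the tool's units: 0.245 m is 0.3063, 0.2 m is 0.25.

Emit:
drive_tool([
  {"grip": 0.055,"xyz": [0.0125,0.0625,0],"delta_rot": [0,0,0]},
  {"grip": 0.055,"xyz": [0.025,0.125,0],"delta_rot": [0,0,0]},
  {"grip": 0.055,"xyz": [0.0375,0.1875,0],"delta_rot": [0,0,0]},
  {"grip": 0.055,"xyz": [0.05,0.25,0],"delta_rot": [0,0,0]},
  {"grip": 0.055,"xyz": [0.0563,0.3063,0],"delta_rot": [0,0,0]},
])

```text
t: 4.7
ee_pos: [0.5688, 0.0039, 0.1482]
tcp_rot: [-180.0, 0.0, -0.0]
ft_force: [1.1, 0.5, -4.1]
width: 0.0599
gripper_force: 50.0
```

In the tool's units: 0.049 m is 0.0613, 0.003 m is 0.0038.

Emit:
drive_tool([
  {"grip": 0.055,"xyz": [0.0038,0.0613,0],"delta_rot": [0,0,0]},
  {"grip": 0.055,"xyz": [0.0038,0.0613,0],"delta_rot": [0,0,0]},
  {"grip": 0.055,"xyz": [0.0038,0.0613,0],"delta_rot": [0,0,0]},
])

```text
t: 5.0
ee_pos: [0.5716, -0.044, 0.148]
tcp_rot: [-180.0, 0.0, -0.1]
ft_force: [0.1, 0.7, -2.9]
width: 0.0602
gripper_force: 50.0
```

```bash
cat > look.py <<'E'
import sys
from h import *
def look(name,box,cu,s=5,n='side'):
    im=arm.get_image(n); o=arm.get_obs()
    print('tcp',o['ee_pos'].round(4),o['tcp_rot'].round(2),'F',o['ft_force'].round(1),'M',o['wrist_torque'].round(2),'w',o['width'].round(4))
    cv2.imwrite(f"pics/raw_{name}.png",im[:,:,::-1]); cv2.imwrite(f"pics/{name}.png",crop(n,im,box,s,cu(o['ee_pos']))); return im,o
E
python3 - <<'E'
from look import *
look('s1',(280,130,120,120),lambda p:[(circ(p,.062,p[2]-.0136),(0,0,255)),(circ(p,.062,p[2]+.0324),(255,0,0)),(circ((.573,-.042),.11,.016),(0,255,255)),(circ((.573,-.042),.02,.102),(255,0,255))])
E
```

```text
Traceback (most recent call last):
  File "look.py", line 5, in look
    print('tcp',o['ee_pos'].round(4),o['tcp_rot'].round(2),'F',o['ft_force'].round(1),'M',o['wrist_torque'].round(2),'w',o['width'].round(4))
                                                                                                                         ^^^^^^^^^^^^^^^^
AttributeError: 'float' object has no attribute 'round'
```

```bash
sed -i "s/o\['width'\].round(4)/round(o['width'],4)/" look.py
python3 - <<'E'
from look import *
look('s1',(290,140,110,140),lambda p:[(circ(p,.062,p[2]-.0136),(0,0,255)),(circ(p,.062,p[2]+.0324),(255,0,0)),(circ((.573,-.042),.11,.016),(0,255,255)),(circ((.573,-.042),.02,.102),(255,0,255))],4)
E
```

```text
tcp [ 0.5717 -0.0424  0.1483] [-1.7998e+02  3.0000e-02  2.0000e-02] F [ 0.7  0.5 -2.6] M [ 0.05 -0.01 -0.02] w 0.0601
```

View pics/s1.png

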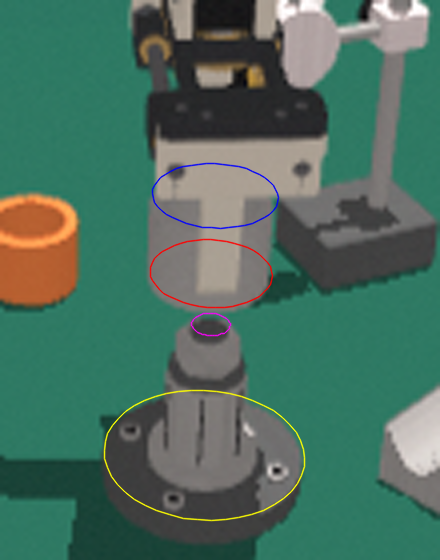

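The side crop shows the sleeve hanging upright above the stud: sleeve about 150–273 wide in the crop, stud centre about (211,328). I measure the offset numerically with edge fits.

```bash
cat >> h.py <<'E'
from scipy.ndimage import map_coordinates, gaussian_filter
def edgefit(im,n,cyl,x0,sel=lambda q:np.ones(len(q),bool),rng=4,chan=None):
    """fit x,y of upright cylinder (d,z0,z1) by the outline's strongest edge in greenness"""
    f=im.astype(float); g=gaussian_filter((f[...,1]-f[...,0])/(f[...,1]+f[...,0]+10) if chan is None else chan(f),.7)
    d,z0,z1=cyl
    def outline(c):
        h=cv2.convexHull(np.r_[proj(n,circ(c,d,z0,200)),proj(n,circ(c,d,z1,200))].astype(np.float32))[:,0].astype(float)
        h=np.r_[h,h[:1]]; s=np.r_[0,np.cumsum(np.hypot(*np.diff(h,axis=0).T))]; u=np.linspace(0,s[-1],160,endpoint=False)
        q=np.c_[np.interp(u,s,h[:,0]),np.interp(u,s,h[:,1])]; t=np.roll(q,-1,0)-np.roll(q,1,0)
        nn=np.c_[t[:,1],-t[:,0]]; nn/=np.linalg.norm(nn,axis=1)[:,None]
        nn*=np.sign(((q-q.mean(0))*nn).sum(1))[:,None]; return q,nn
    x=np.array(x0[:2],float); k=np.arange(-rng,rng+.01,.1)
    for it in range(8):
        q,nn=outline(x); ok=sel(q); P=q[:,:,None]+nn[:,:,None]*k
        v=map_coordinates(g,[P[:,1],P[:,0]],order=1); dv=np.gradient(v,axis=1)/.1
        j=dv.argmax(1); e=k[j]; ok&=(dv.max(1)>.04)&(j>1)&(j<len(k)-2)
        h=1e-4; J=np.c_[[((outline_shift:=proj(n,[*(x+dd),(z0+z1)/2])-proj(n,[*x,(z0+z1)/2]))[0]@nn.T)/h for dd in np.eye(2)*h]].T
        if it: ok&=abs(e-np.median(e[ok]))<3
        w=np.ones(len(e))
        for _ in range(5):
            s=np.linalg.lstsq(J[ok]*w[ok,None],e[ok]*w[ok],rcond=None)[0]; r=e-J@s; w=1/np.sqrt(1+(r/.3)**2)
        x+=s
    return x,ok.sum(),np.median(abs(r[ok]))
E
python3 - <<'E'
from h import *
ld=lambda f:cv2.imread(f)[:,:,::-1]
a=ld("pics/side0.png"); b=ld("pics/raw_s1.png"); t=ld("pics/top0.png")
for nm,im,n in [('side0',a,'side'),('s1',b,'side'),('top0',t,'top')]:
    print(nm,'flange',edgefit(im,n,(.11,0,.016),(.573,-.042)))
    print(nm,'spigot',edgefit(im,n,(.044,.024,.102),(.573,-.042),sel=lambda q:(q[:,1]>225)&(q[:,1]<245)) if n=='side' else '')
p=np.array([.5717,-.0424,.1484])
for off in (.0136,.0156): 
    for lo in (0,):
        print('sleeve',off,edgefit(b,'side',(.062,p[2]-off,p[2]-off+.046),p,sel=lambda q:q[:,1]>195,rng=3))
print('sleeve start',edgefit(a,'side',(.062,0,.046),(.524,.253),sel=lambda q:~((q[:,0]<312)&(q[:,1]>178))),edgefit(t,'top',(.062,0,.046),(.524,.253)))
E
```

```text
side0 flange (array([ 0.57212443, -0.04386347]), np.int64(139), np.float64(0.29064306244276805))
side0 spigot (array([ 0.57718888, -0.00125133]), np.int64(43), np.float64(0.7020981700871836))
s1 flange (array([ 0.57209379, -0.04390037]), np.int64(140), np.float64(0.2994972707412612))
s1 spigot (array([0.57822486, 0.00682735]), np.int64(47), np.float64(0.7107682188979987))
top0 flange (array([ 0.57411665, -0.03997887]), np.int64(160), np.float64(0.10011723475544812))
top0 spigot 
sleeve 0.0136 (array([ 0.56939782, -0.04807772]), np.int64(92), np.float64(0.19362515233646244))
sleeve 0.0156 (array([ 0.56980644, -0.04526472]), np.int64(93), np.float64(0.20107278506017368))
sleeve start (array([0.52278917, 0.24893102]), np.int64(109), np.float64(0.10093033137754809)) (array([0.52431598, 0.25401863]), np.int64(160), np.float64(0.2918144946443757))
```

In the tool's units: 0.053 m is 0.0663, 0.0023 m is 0.0029.

Emit:
drive_tool([
  {"grip": 0.055,"xyz": [0.0029,-0.0015,0],"delta_rot": [0,0,0]},
  {"grip": 0.055,"xyz": [0.0029,-0.0015,0.025],"delta_rot": [0,0,0]},
  {"grip": 0.055,"xyz": [0.0029,-0.0015,0.05],"delta_rot": [0,0,0]},
  {"grip": 0.055,"xyz": [0.0029,-0.0015,0.0663],"delta_rot": [0,0,0]},
  {"grip": 0.055,"xyz": [0.0029,-0.0015,0.0663],"delta_rot": [0,0,0]},
])

```text
t: 5.6
ee_pos: [0.5734, -0.041, 0.0938]
tcp_rot: [-180.0, 0.2, 0.1]
ft_force: [0.3, 0.9, -3.2]
width: 0.0598
gripper_force: 50.0
```

In the tool's units: 0.005 m is 0.0063, 0.003 m is 0.0038.

Emit:
drive_tool([
  {"grip": 0.055,"xyz": [0,0,0],"delta_rot": [0,0,0]},
  {"grip": 0.055,"xyz": [0,0,0.0038],"delta_rot": [0,0,0]},
  {"grip": 0.055,"xyz": [0,0,0.0063],"delta_rot": [0,0,0]},
  {"grip": 0.055,"xyz": [0,0,0.0063],"delta_rot": [0,0,0]},
])

```text
t: 6.0
ee_pos: [0.5742, -0.0419, 0.0908]
tcp_rot: [-180.0, -0.0, -0.0]
ft_force: [0.3, 1.1, -3.1]
width: 0.0602
gripper_force: 50.0
```

In the tool's units: 0.004 m is 0.005, 0.002 m is 0.0025.

Emit:
drive_tool([
  {"grip": 0.055,"xyz": [0,0,0.0025],"delta_rot": [0,0,0]},
  {"grip": 0.055,"xyz": [0,0,0.005],"delta_rot": [0,0,0]},
  {"grip": 0.055,"xyz": [0,0,0.005],"delta_rot": [0,0,0]},
  {"grip": 0.055,"xyz": [0,0,0.005],"delta_rot": [0,0,0]},
])

```text
t: 6.4
ee_pos: [0.5742, -0.0419, 0.0866]
tcp_rot: [-180.0, 0.0, -0.0]
ft_force: [0.5, 0.2, -4.0]
width: 0.0604
gripper_force: 50.0
```

```bash
python3 - <<'E'
from station import arm
o=arm.get_obs(); print(o['ee_pos'],o['tcp_rot'],o['ft_force'],o['wrist_torque'])
E
```

```text
[ 0.57415759 -0.04187887  0.08660282] [-1.79997630e+02  5.63438234e-03 -6.09201234e-03] [ 0.46896709  0.19439775 -3.98311668] [ 0.02654704 -0.00578004  0.00542347]
```

In the tool's units: 0.012 m is 0.015, 0.009 m is 0.0113.

Emit:
drive_tool([
  {"grip": 0.055,"xyz": [0,0,0.0038],"delta_rot": [0,0,0]},
  {"grip": 0.055,"xyz": [0,0,0.0075],"delta_rot": [0,0,0]},
  {"grip": 0.055,"xyz": [0,0,0.0113],"delta_rot": [0,0,0]},
  {"grip": 0.055,"xyz": [0,0,0.015],"delta_rot": [0,0,0]},
  {"grip": 0.055,"xyz": [0,0,0.015],"delta_rot": [0,0,0]},
])

```text
t: 6.9
ee_pos: [0.5739, -0.0419, 0.074]
tcp_rot: [-180.0, 0.0, -0.0]
ft_force: [-0.5, -0.5, -2.7]
width: 0.0599
gripper_force: 50.0
```

In the tool's units: 0.029 m is 0.0363, 0.021 m is 0.0263.

Emit:
drive_tool([
  {"grip": 0.055,"xyz": [0,0,0.0088],"delta_rot": [0,0,0]},
  {"grip": 0.055,"xyz": [0,0,0.0175],"delta_rot": [0,0,0]},
  {"grip": 0.055,"xyz": [0,0,0.0263],"delta_rot": [0,0,0]},
  {"grip": 0.055,"xyz": [0,0,0.0363],"delta_rot": [0,0,0]},
  {"grip": 0.055,"xyz": [0,0,0.0363],"delta_rot": [0,0,0]},
])

```text
t: 7.4
ee_pos: [0.5735, -0.0418, 0.0441]
tcp_rot: [-180.0, 0.1, -0.0]
ft_force: [0.5, -0.3, -3.6]
width: 0.06
gripper_force: 50.0
```

In the tool's units: 0.005 m is 0.0063, 0.004 m is 0.005.

Emit:
drive_tool([
  {"grip": 0.055,"xyz": [0,0,0.0025],"delta_rot": [0,0,0]},
  {"grip": 0.055,"xyz": [0,0,0.005],"delta_rot": [0,0,0]},
  {"grip": 0.055,"xyz": [0,0,0.0063],"delta_rot": [0,0,0]},
  {"grip": 0.055,"xyz": [0,0,0.0063],"delta_rot": [0,0,0]},
])

```text
t: 7.8
ee_pos: [0.5742, -0.0419, 0.0406]
tcp_rot: [-180.0, -0.0, -0.0]
ft_force: [0.2, 0.2, -3.1]
width: 0.0603
gripper_force: 50.0
```

In the tool's units: 0.003 m is 0.0038, 0.002 m is 0.0025.

Emit:
drive_tool([
  {"grip": 0.055,"xyz": [0,0,0.0013],"delta_rot": [0,0,0]},
  {"grip": 0.055,"xyz": [0,0,0.0025],"delta_rot": [0,0,0]},
  {"grip": 0.055,"xyz": [0,0,0.0038],"delta_rot": [0,0,0]},
  {"grip": 0.055,"xyz": [0,0,0.0038],"delta_rot": [0,0,0]},
])

```text
t: 8.2
ee_pos: [0.5746, -0.0419, 0.0396]
tcp_rot: [180.0, -0.1, -0.0]
ft_force: [-9.2, -0.0, 16.8]
width: 0.0601
gripper_force: 50.0
```

In the tool's units: -0.002 m is -0.0025, -0.001 m is -0.0013.

Emit:
drive_tool([
  {"grip": 0.055,"xyz": [0,0,-0.0013],"delta_rot": [0,0,0]},
  {"grip": 0.088,"xyz": [0,0,-0.0025],"delta_rot": [0,0,0]},
  {"grip": 0.088,"xyz": [0,0,-0.0025],"delta_rot": [0,0,0]},
  {"grip": 0.088,"xyz": [0,0,-0.0025],"delta_rot": [0,0,0]},
  {"grip": 0.088,"xyz": [0,0,-0.0025],"delta_rot": [0,0,0]},
])

```text
t: 8.7
ee_pos: [0.5742, -0.0419, 0.0396]
tcp_rot: [180.0, 0.0, -0.0]
ft_force: [0.2, 0.3, 0.4]
width: 0.0864
gripper_force: 0.0
```

In the tool's units: -0.15 m is -0.1875, -0.12 m is -0.15.

Emit:
drive_tool([
  {"grip": 0.088,"xyz": [0,0,-0.025],"delta_rot": [0,0,0]},
  {"grip": 0.088,"xyz": [0,0,-0.0875],"delta_rot": [0,0,0]},
  {"grip": 0.088,"xyz": [0,0,-0.15],"delta_rot": [0,0,0]},
  {"grip": 0.088,"xyz": [0,0,-0.1875],"delta_rot": [0,0,0]},
])

```text
t: 9.1
ee_pos: [0.5748, -0.042, 0.1938]
tcp_rot: [180.0, -0.2, -0.0]
ft_force: [0.1, 0.1, 0.2]
width: 0.088
gripper_force: 0.0
```

```bash
python3 - <<'E'
from h import *
ld=lambda f:cv2.imread(f)[:,:,::-1]
a=ld("pics/side0.png"); t=ld("pics/top0.png")
br=lambda f:f.max(2)/255
for k,x0,d in [('sA',(.4374,-.285),.044),('sB',(.515,-.268),.044),('sC',(.593,-.251),.03)]:
    s=edgefit(a,'side',(d,.022,.076),x0,chan=br); u=edgefit(t,'top',(d,.0755,.076),x0,rng=3,chan=br); w=edgefit(t,'top',(d,.022,.076),x0,rng=3,chan=br)
    print(k,s[0]+[.0021,.002],s[1:],u[0]+[0,-.0019],u[1:],w[0]+[0,-.0019],w[1:])
print('sleeve seated',edgefit(arm.get_image('side'),'side',(.062,.024,.070),(.572,-.044),sel=lambda q:q[:,1]>235))
o=arm.get_obs();print(o['ee_pos'])
E
```

```text
sA [ 0.43854193 -0.28649846] (np.int64(143), np.float64(0.20103272118262766)) [ 0.43817587 -0.28467574] (np.int64(124), np.float64(0.40677409481933585)) [ 0.43812188 -0.28603996] (np.int64(160), np.float64(0.30339177999064376))
sB [ 0.5165721  -0.26912562] (np.int64(138), np.float64(0.20000000000000018)) [ 0.51603023 -0.26739363] (np.int64(119), np.float64(0.20402181094180916)) [ 0.51581383 -0.26848643] (np.int64(160), np.float64(0.2988049618240797))
sC [ 0.59433659 -0.25224054] (np.int64(147), np.float64(0.19974731635005463)) [ 0.59323556 -0.24938391] (np.int64(129), np.float64(0.3076265141267461)) [ 0.59392101 -0.25149291] (np.int64(160), np.float64(0.3676539281854339))
sleeve seated (array([ 0.57014649, -0.05992024]), np.int64(23), np.float64(0.22868516555812324))
[ 0.57583975 -0.04209577  0.19789169]
```

In the tool's units: 0.227 m is 0.2838, 0.046 m is 0.0575, -12.6 degrees is -0.21.

Emit:
drive_tool([
  {"grip": 0.07,"xyz": [-0.015,0.0575,0],"delta_rot": [0,0,-0.05]},
  {"grip": 0.07,"xyz": [-0.03,0.115,0],"delta_rot": [0,0,-0.1]},
  {"grip": 0.07,"xyz": [-0.045,0.1725,0],"delta_rot": [0,0,-0.15]},
  {"grip": 0.07,"xyz": [-0.06,0.23,0],"delta_rot": [0,0,-0.2]},
  {"grip": 0.07,"xyz": [-0.0724,0.2838,0.025],"delta_rot": [0,0,-0.21]},
])

```text
t: 9.65
ee_pos: [0.5162, -0.2713, 0.1717]
tcp_rot: [179.8, -0.2, 12.7]
ft_force: [0.7, 0.1, -0.3]
width: 0.0695
gripper_force: 0.0
```

In the tool's units: 0.06 m is 0.075, 0.03 m is 0.0375.

Emit:
drive_tool([
  {"grip": 0.06,"xyz": [0,0,0.0375],"delta_rot": [0,0,0]},
  {"grip": 0.06,"xyz": [0,0,0.075],"delta_rot": [0,0,0]},
  {"grip": 0.06,"xyz": [0,0,0.075],"delta_rot": [0,0,0]},
])

```text
t: 9.95
ee_pos: [0.5144, -0.2683, 0.1053]
tcp_rot: [-179.8, 0.3, 12.6]
ft_force: [-0.4, 0.6, 0.1]
width: 0.0602
gripper_force: 0.0
```

In the tool's units: 0.0655 m is 0.0819, 0.055 m is 0.0688.

Emit:
drive_tool([
  {"grip": 0.06,"xyz": [0,0,0.0375],"delta_rot": [0,0,0]},
  {"grip": 0.06,"xyz": [0,0,0.0688],"delta_rot": [0,0,0]},
  {"grip": 0.06,"xyz": [0,0,0.0819],"delta_rot": [0,0,0]},
  {"grip": 0.06,"xyz": [0,0,0.0819],"delta_rot": [0,0,0]},
  {"grip": 0.06,"xyz": [0,0,0.0819],"delta_rot": [0,0,0]},
])

```text
t: 10.45
ee_pos: [0.5169, -0.2691, 0.0458]
tcp_rot: [179.9, -0.1, 12.6]
ft_force: [-1.2, -0.3, 0.1]
width: 0.0601
gripper_force: 0.0
```

Emit:
drive_tool([
  {"grip": 0.042,"xyz": [0,0,0],"delta_rot": [0,0,0]},
  {"grip": 0.036,"xyz": [0,0,0],"delta_rot": [0,0,0]},
  {"grip": 0.036,"xyz": [0,0,0],"delta_rot": [0,0,0]},
  {"grip": 0.036,"xyz": [0,0,0],"delta_rot": [0,0,0]},
  {"grip": 0.036,"xyz": [0,0,0],"delta_rot": [0,0,0]},
], grip_force=30)

```text
t: 10.95
ee_pos: [0.5166, -0.2691, 0.0451]
tcp_rot: [180.0, -0.1, 12.6]
ft_force: [-0.8, 0.8, 7.0]
width: 0.0436
gripper_force: 30.0
```

Emit:
drive_tool([
  {"grip": 0.036,"xyz": [0,0,0],"delta_rot": [0,0,0]},
  {"grip": 0.036,"xyz": [0,0,-0.0313],"delta_rot": [0,0,0]},
  {"grip": 0.036,"xyz": [0,0,-0.0813],"delta_rot": [0,0,0]},
  {"grip": 0.036,"xyz": [0,0,-0.1313],"delta_rot": [0,0,0]},
  {"grip": 0.036,"xyz": [0,0,-0.1313],"delta_rot": [0,0,0]},
], grip_force=58)

```text
t: 11.45
ee_pos: [0.5179, -0.2698, 0.155]
tcp_rot: [179.7, -0.3, 12.6]
ft_force: [0.8, -0.6, -3.2]
width: 0.0431
gripper_force: 58.0
```

In the tool's units: -0.2092 m is -0.2615, -0.1673 m is -0.2091, -42.4 degrees is -0.7067.

Emit:
drive_tool([
  {"grip": 0.036,"xyz": [0.0264,-0.0523,0],"delta_rot": [0,0,-0.1417]},
  {"grip": 0.036,"xyz": [0.0528,-0.1046,0],"delta_rot": [0,0,-0.2833]},
  {"grip": 0.036,"xyz": [0.0793,-0.1569,0],"delta_rot": [0,0,-0.425]},
  {"grip": 0.036,"xyz": [0.1058,-0.2091,0],"delta_rot": [0,0,-0.5667]},
  {"grip": 0.036,"xyz": [0.1321,-0.2615,0],"delta_rot": [0,0,-0.7067]},
])

```text
t: 11.95
ee_pos: [0.5735, -0.0398, 0.1482]
tcp_rot: [-179.9, 0.0, 55.3]
ft_force: [1.0, 0.1, -3.3]
width: 0.0429
gripper_force: 58.0
```

In the tool's units: -5 degrees is -0.0833.

Emit:
drive_tool([
  {"grip": 0.036,"xyz": [0,0,0],"delta_rot": [0,0,-0.0833]},
  {"grip": 0.036,"xyz": [0,0,0],"delta_rot": [0,0,-0.0833]},
  {"grip": 0.036,"xyz": [0,0,0],"delta_rot": [0,0,-0.0833]},
])

```text
t: 12.25
ee_pos: [0.5735, -0.042, 0.1484]
tcp_rot: [-180.0, 0.0, 59.8]
ft_force: [0.0, -0.2, -4.5]
width: 0.0434
gripper_force: 58.0
```

```bash
python3 - <<'E'
from look import *
br=lambda f:f.max(2)/255
im,o=look('s2',(290,140,110,140),lambda p:[(circ(p,.044,p[2]-.0231),(0,0,255)),(circ(p,.044,p[2]+.0309),(255,0,0))],4)
p=o['ee_pos']
for r in (2,3): print(edgefit(im,'side',(.044,p[2]-.0231,p[2]+.0309),p,sel=lambda q:q[:,1]>proj('side',[p[0],p[1],p[2]])[0,1],rng=r,chan=br), edgefit(im,'side',(.044,p[2]-.0231,p[2]+.0309),p,sel=lambda q:q[:,1]>proj('side',[p[0],p[1],p[2]])[0,1],rng=r))
E
```

```text
tcp [ 0.5735 -0.0424  0.1486] [-1.7997e+02  2.0000e-02  5.9790e+01] F [ 0.4 -0.1 -3.8] M [ 0.01 -0.08 -0.01] w 0.0431
(array([ 0.57098838, -0.04487773]), np.int64(71), np.float64(0.19792003689896473)) (array([ 0.57148298, -0.043639  ]), np.int64(67), np.float64(0.2084170467270452))
(array([ 0.57093812, -0.04479784]), np.int64(75), np.float64(0.19552337034195316)) (array([ 0.57150588, -0.04359334]), np.int64(68), np.float64(0.28813807483002407))
```

In the tool's units: 0.0285 m is 0.0356, 0.0007 m is 0.0009.

Emit:
drive_tool([
  {"grip": 0.036,"xyz": [0.0009,0.0006,0.0125],"delta_rot": [0,0,0]},
  {"grip": 0.036,"xyz": [0.0009,0.0006,0.025],"delta_rot": [0,0,0]},
  {"grip": 0.036,"xyz": [0.0009,0.0006,0.0325],"delta_rot": [0,0,0]},
  {"grip": 0.036,"xyz": [0.0009,0.0006,0.0356],"delta_rot": [0,0,0]},
  {"grip": 0.036,"xyz": [0.0009,0.0006,0.0356],"delta_rot": [0,0,0]},
])

```text
t: 12.8
ee_pos: [0.5745, -0.0416, 0.121]
tcp_rot: [180.0, 0.0, 60.0]
ft_force: [-3.7, 0.4, 4.1]
width: 0.0433
gripper_force: 58.0
```

In the tool's units: 0.001 m is 0.0013, 0.0005 m is 0.0006.

Emit:
drive_tool([
  {"grip": 0.036,"xyz": [0,0,0.0006],"delta_rot": [0,0,0]},
  {"grip": 0.036,"xyz": [0,0,0.0013],"delta_rot": [0,0,0]},
  {"grip": 0.036,"xyz": [0,0,0.0013],"delta_rot": [0,0,0]},
])

```text
t: 13.1
ee_pos: [0.5746, -0.0416, 0.1209]
tcp_rot: [180.0, -0.0, 60.0]
ft_force: [-6.8, 0.0, 12.3]
width: 0.0434
gripper_force: 58.0
```

In the tool's units: 20 degrees is 0.3333.

Emit:
drive_tool([
  {"grip": 0.036,"xyz": [0,0,0],"delta_rot": [0,0,0.0667]},
  {"grip": 0.036,"xyz": [0,0,0],"delta_rot": [0,0,0.1333]},
  {"grip": 0.036,"xyz": [0,0,0],"delta_rot": [0,0,0.2]},
  {"grip": 0.036,"xyz": [0,0,0],"delta_rot": [0,0,0.2667]},
  {"grip": 0.036,"xyz": [0,0,0],"delta_rot": [0,0,0.3333]},
])

```text
t: 13.6
ee_pos: [0.5754, -0.0417, 0.121]
tcp_rot: [179.9, -0.1, 39.8]
ft_force: [0.5, -0.3, 8.8]
width: 0.0433
gripper_force: 58.0
```

In the tool's units: 20 degrees is 0.3333.

Emit:
drive_tool([
  {"grip": 0.036,"xyz": [0,0,0],"delta_rot": [0,0,0.0667]},
  {"grip": 0.036,"xyz": [0,0,0],"delta_rot": [0,0,0.1333]},
  {"grip": 0.036,"xyz": [0,0,0],"delta_rot": [0,0,0.2]},
  {"grip": 0.036,"xyz": [0,0,0],"delta_rot": [0,0,0.2667]},
  {"grip": 0.036,"xyz": [0,0,0],"delta_rot": [0,0,0.3333]},
])

```text
t: 14.1
ee_pos: [0.5754, -0.0417, 0.1209]
tcp_rot: [179.9, -0.1, 19.8]
ft_force: [0.7, -1.4, 8.9]
width: 0.0432
gripper_force: 58.0
```

In the tool's units: 20 degrees is 0.3333.

Emit:
drive_tool([
  {"grip": 0.036,"xyz": [0,0,0],"delta_rot": [0,0,0.0667]},
  {"grip": 0.036,"xyz": [0,0,0],"delta_rot": [0,0,0.1333]},
  {"grip": 0.036,"xyz": [0,0,0],"delta_rot": [0,0,0.2]},
  {"grip": 0.036,"xyz": [0,0,0],"delta_rot": [0,0,0.2667]},
  {"grip": 0.036,"xyz": [0,0,0],"delta_rot": [0,0,0.3333]},
])

```text
t: 14.6
ee_pos: [0.5754, -0.0417, 0.121]
tcp_rot: [180.0, -0.2, -0.2]
ft_force: [0.4, -0.5, 9.5]
width: 0.0434
gripper_force: 58.0
```

In the tool's units: 0.182 m is 0.2275, -0.036 m is -0.045, -12 degrees is -0.2.

Emit:
drive_tool([
  {"grip": 0.036,"xyz": [0,0,-0.045],"delta_rot": [0,0,0]},
  {"grip": 0.036,"xyz": [-0.0144,0.0569,-0.045],"delta_rot": [0,0,-0.05]},
  {"grip": 0.036,"xyz": [-0.0288,0.1138,-0.045],"delta_rot": [0,0,-0.1]},
  {"grip": 0.036,"xyz": [-0.0431,0.1706,-0.045],"delta_rot": [0,0,-0.15]},
  {"grip": 0.036,"xyz": [-0.0575,0.2275,-0.045],"delta_rot": [0,0,-0.2]},
])

```text
t: 15.1
ee_pos: [0.5277, -0.225, 0.1554]
tcp_rot: [180.0, -0.0, 12.1]
ft_force: [0.7, -0.3, -3.4]
width: 0.0429
gripper_force: 58.0
```

In the tool's units: 0.07 m is 0.0875, 0.0471 m is 0.0589, -0.6 degrees is -0.01.

Emit:
drive_tool([
  {"grip": 0.036,"xyz": [-0.0018,0.0589,0],"delta_rot": [0,0,-0.01]},
  {"grip": 0.036,"xyz": [-0.0018,0.0589,0.05],"delta_rot": [0,0,-0.01]},
  {"grip": 0.036,"xyz": [-0.0018,0.0589,0.0875],"delta_rot": [0,0,-0.01]},
  {"grip": 0.036,"xyz": [-0.0018,0.0589,0.0875],"delta_rot": [0,0,-0.01]},
  {"grip": 0.036,"xyz": [-0.0018,0.0589,0.0875],"delta_rot": [0,0,-0.01]},
])

```text
t: 15.6
ee_pos: [0.537, -0.2697, 0.086]
tcp_rot: [-180.0, 0.0, 12.6]
ft_force: [0.8, -0.5, -2.2]
width: 0.0431
gripper_force: 58.0
```

In the tool's units: -0.0198 m is -0.0248, -0.005 m is -0.0063.

Emit:
drive_tool([
  {"grip": 0.036,"xyz": [-0.0248,-0.0063,0],"delta_rot": [0,0,0]},
  {"grip": 0.036,"xyz": [-0.0248,-0.0063,0],"delta_rot": [0,0,0]},
  {"grip": 0.036,"xyz": [-0.0248,-0.0063,0],"delta_rot": [0,0,0]},
])

```text
t: 15.9
ee_pos: [0.5174, -0.2694, 0.0878]
tcp_rot: [179.9, -0.1, 12.6]
ft_force: [0.2, -0.4, -3.1]
width: 0.0433
gripper_force: 58.0
```

In the tool's units: 0.0405 m is 0.0506, 0.039 m is 0.0488.

Emit:
drive_tool([
  {"grip": 0.036,"xyz": [0,0,0.0188],"delta_rot": [0,0,0]},
  {"grip": 0.036,"xyz": [0,0,0.0375],"delta_rot": [0,0,0]},
  {"grip": 0.036,"xyz": [0,0,0.0488],"delta_rot": [0,0,0]},
  {"grip": 0.036,"xyz": [0,0,0.0506],"delta_rot": [0,0,0]},
  {"grip": 0.036,"xyz": [0,0,0.0506],"delta_rot": [0,0,0]},
])

```text
t: 16.4
ee_pos: [0.5165, -0.2689, 0.0442]
tcp_rot: [-179.9, 0.0, 12.6]
ft_force: [-0.2, -0.1, -2.5]
width: 0.0434
gripper_force: 58.0
```

In the tool's units: 0.0015 m is 0.0019, 0.001 m is 0.0013.

Emit:
drive_tool([
  {"grip": 0.036,"xyz": [0,0,0.0013],"delta_rot": [0,0,0]},
  {"grip": 0.036,"xyz": [0,0,0.0019],"delta_rot": [0,0,0]},
  {"grip": 0.036,"xyz": [0,0,0.0019],"delta_rot": [0,0,0]},
])

```text
t: 16.7
ee_pos: [0.5168, -0.269, 0.0442]
tcp_rot: [-180.0, -0.0, 12.6]
ft_force: [-4.7, 3.9, 9.4]
width: 0.043
gripper_force: 58.0
```

Emit:
drive_tool([
  {"grip": 0.06,"xyz": [0,0,0],"delta_rot": [0,0,0]},
  {"grip": 0.06,"xyz": [0,0,0],"delta_rot": [0,0,0]},
  {"grip": 0.06,"xyz": [0,0,-0.025],"delta_rot": [0,0,0]},
  {"grip": 0.06,"xyz": [0,0,-0.0813],"delta_rot": [0,0,0]},
  {"grip": 0.06,"xyz": [0,0,-0.0813],"delta_rot": [0,0,0]},
])

```text
t: 17.2
ee_pos: [0.5185, -0.2703, 0.1142]
tcp_rot: [179.7, -0.3, 12.6]
ft_force: [1.1, -0.5, 0.2]
width: 0.0601
gripper_force: 0.0
```

Emit:
drive_tool([
  {"grip": 0.06,"xyz": [-0.05,0,0],"delta_rot": [0,0,0]},
  {"grip": 0.06,"xyz": [-0.1003,0,0],"delta_rot": [0,0,0]},
  {"grip": 0.06,"xyz": [-0.1003,0,0.025],"delta_rot": [0,0,0]},
  {"grip": 0.06,"xyz": [-0.1003,0,0.0625],"delta_rot": [0,0,0]},
  {"grip": 0.06,"xyz": [-0.1003,0,0.0838],"delta_rot": [0,0,0]},
])

```text
t: 17.7
ee_pos: [0.4375, -0.2864, 0.0395]
tcp_rot: [-180.0, 0.0, 12.6]
ft_force: [0.6, 0.6, -0.1]
width: 0.0601
gripper_force: 0.0
```

Emit:
drive_tool([
  {"grip": 0.06,"xyz": [0,0,0],"delta_rot": [0,0,0]},
  {"grip": 0.06,"xyz": [0,0,0],"delta_rot": [0,0,0]},
])

```text
t: 17.9
ee_pos: [0.4385, -0.2867, 0.042]
tcp_rot: [-180.0, -0.0, 12.6]
ft_force: [-0.1, -1.2, -0.6]
width: 0.0602
gripper_force: 0.0
```

```bash
python3 - <<'E'
from look import *
br=lambda f:f.max(2)/255
im,o=look('s3',(190,240,210,140),lambda p:[(circ((.5142,-.271),.044,.022),(0,0,255)),(circ((.5142,-.271),.044,.076),(255,0,0))],3.8)
print(edgefit(im,'side',(.044,.022,.076),(.5142,-.271),chan=br,rng=3))
E
```

```text
tcp [ 0.4388 -0.2869  0.0426] [ 1.7995e+02 -4.0000e-02  1.2600e+01] F [-0.6 -0.2  0.2] M [-0.02 -0.03  0.  ] w 0.0597
(array([ 0.51455039, -0.27148695]), np.int64(147), np.float64(0.2012619275521006))
```

View pics/s3.png

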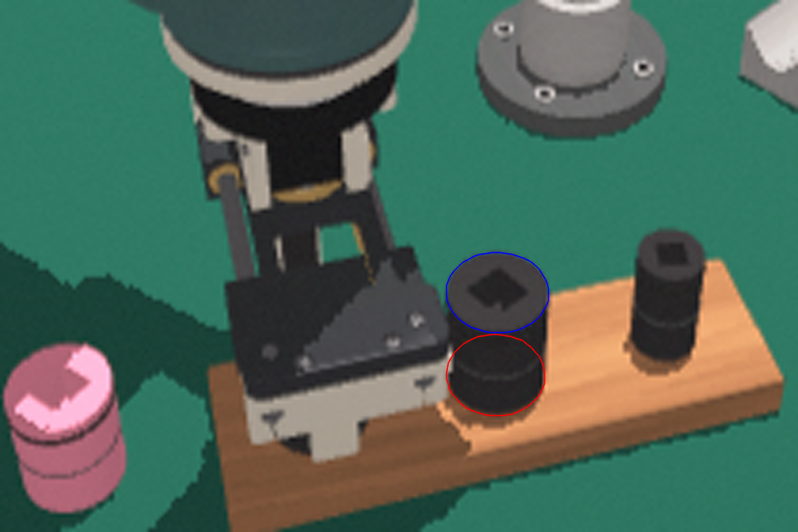

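The crop shows socket_b back upright on the middle peg, its outline matching the predicted circles at about (497,335), and the sleeve on the shoulder. Now gripping socket_a.

In the tool's units: -0.0025 m is -0.0031.

Emit:
drive_tool([
  {"grip": 0.06,"xyz": [0,0,-0.0031],"delta_rot": [0,0,0]},
  {"grip": 0.04,"xyz": [0,0,-0.0031],"delta_rot": [0,0,0]},
  {"grip": 0.036,"xyz": [0,0,-0.0031],"delta_rot": [0,0,0]},
  {"grip": 0.036,"xyz": [0,0,-0.0031],"delta_rot": [0,0,0]},
  {"grip": 0.036,"xyz": [0,0,-0.0031],"delta_rot": [0,0,0]},
], grip_force=58)

```text
t: 18.45
ee_pos: [0.4385, -0.2867, 0.0446]
tcp_rot: [180.0, -0.0, 12.6]
ft_force: [0.5, 0.6, 5.4]
width: 0.0433
gripper_force: 58.0
```

Emit:
drive_tool([
  {"grip": 0.036,"xyz": [0,0,0],"delta_rot": [0,0,0]},
  {"grip": 0.036,"xyz": [0,0,0],"delta_rot": [0,0,0]},
])

```text
t: 18.65
ee_pos: [0.4385, -0.2867, 0.0446]
tcp_rot: [180.0, -0.0, 12.6]
ft_force: [-1.6, 1.3, 5.9]
width: 0.0437
gripper_force: 58.0
```

In the tool's units: -0.105 m is -0.1313, -0.07 m is -0.0875.

Emit:
drive_tool([
  {"grip": 0.036,"xyz": [0,0,-0.0313],"delta_rot": [0,0,0]},
  {"grip": 0.036,"xyz": [0,0,-0.0813],"delta_rot": [0,0,0]},
  {"grip": 0.036,"xyz": [0,0,-0.1313],"delta_rot": [0,0,0]},
  {"grip": 0.036,"xyz": [0.0388,-0.0438,-0.1313],"delta_rot": [0,0,0]},
  {"grip": 0.036,"xyz": [0.0775,-0.0875,-0.1313],"delta_rot": [0,0,0]},
])

```text
t: 19.15
ee_pos: [0.4839, -0.2046, 0.1501]
tcp_rot: [179.9, -0.1, 12.4]
ft_force: [0.8, -0.1, -4.6]
width: 0.0434
gripper_force: 58.0
```

In the tool's units: -0.1395 m is -0.1744, 0.1239 m is 0.1549, -42.4 degrees is -0.7067.

Emit:
drive_tool([
  {"grip": 0.036,"xyz": [0.031,-0.0349,0],"delta_rot": [0,0,-0.1417]},
  {"grip": 0.036,"xyz": [0.062,-0.0698,0],"delta_rot": [0,0,-0.2833]},
  {"grip": 0.036,"xyz": [0.093,-0.1046,0],"delta_rot": [0,0,-0.425]},
  {"grip": 0.036,"xyz": [0.124,-0.1395,0],"delta_rot": [0,0,-0.5667]},
  {"grip": 0.036,"xyz": [0.1549,-0.1744,0],"delta_rot": [0,0,-0.7067]},
])

```text
t: 19.65
ee_pos: [0.5743, -0.0401, 0.1485]
tcp_rot: [-180.0, 0.0, 55.4]
ft_force: [0.3, -0.1, -3.6]
width: 0.0431
gripper_force: 58.0
```

In the tool's units: -5 degrees is -0.0833.

Emit:
drive_tool([
  {"grip": 0.036,"xyz": [0,0,0],"delta_rot": [0,0,-0.0833]},
  {"grip": 0.036,"xyz": [0,0,0],"delta_rot": [0,0,-0.0833]},
  {"grip": 0.036,"xyz": [0,0,0],"delta_rot": [0,0,-0.0833]},
])

```text
t: 19.95
ee_pos: [0.5737, -0.0419, 0.1486]
tcp_rot: [-180.0, 0.0, 59.8]
ft_force: [-1.3, -0.2, -3.5]
width: 0.0433
gripper_force: 58.0
```

```bash
python3 - <<'E'
from look import *
br=lambda f:f.max(2)/255
im,o=look('s4',(290,140,110,140),lambda p:[],4)
p=o['ee_pos']
z0=p[2]-.0226
for ch in (br,None): print(edgefit(im,'side',(.044,z0,z0+.054),p,sel=lambda q:q[:,1]>proj('side',p)[0,1],rng=2,chan=ch))
E
```

```text
tcp [ 0.5737 -0.0421  0.1488] [-1.7997e+02  2.0000e-02  5.9800e+01] F [ 0.4  0.7 -2.1] M [-0.05  0.01  0.02] w 0.0431
(array([ 0.57143619, -0.04513337]), np.int64(68), np.float64(0.20221525928951772))
(array([ 0.57155918, -0.04287944]), np.int64(66), np.float64(0.19835831564766437))
```

In the tool's units: 0.0292 m is 0.0365, 0.02 m is 0.025.

Emit:
drive_tool([
  {"grip": 0.036,"xyz": [0.0004,0.0006,0.0125],"delta_rot": [0,0,0]},
  {"grip": 0.036,"xyz": [0.0004,0.0006,0.025],"delta_rot": [0,0,0]},
  {"grip": 0.036,"xyz": [0.0004,0.0006,0.0325],"delta_rot": [0,0,0]},
  {"grip": 0.036,"xyz": [0.0004,0.0006,0.0365],"delta_rot": [0,0,0]},
  {"grip": 0.036,"xyz": [0.0004,0.0006,0.0365],"delta_rot": [0,0,0]},
])

```text
t: 20.5
ee_pos: [0.5744, -0.0417, 0.1193]
tcp_rot: [-180.0, 0.0, 60.0]
ft_force: [-0.3, -0.2, -3.1]
width: 0.0432
gripper_force: 58.0
```

In the tool's units: 8 degrees is 0.1333.

Emit:
drive_tool([
  {"grip": 0.036,"xyz": [0,0,0],"delta_rot": [0,0,0.0667]},
  {"grip": 0.036,"xyz": [0,0,0],"delta_rot": [0,0,0.1333]},
  {"grip": 0.036,"xyz": [0,0,0],"delta_rot": [0,0,0.1333]},
])

```text
t: 20.8
ee_pos: [0.5748, -0.0416, 0.1203]
tcp_rot: [180.0, -0.0, 51.9]
ft_force: [-0.2, -0.1, -3.8]
width: 0.0433
gripper_force: 58.0
```

In the tool's units: 0.0025 m is 0.0031, 0.0015 m is 0.0019.

Emit:
drive_tool([
  {"grip": 0.036,"xyz": [0,0,0.0019],"delta_rot": [0,0,0]},
  {"grip": 0.036,"xyz": [0,0,0.0031],"delta_rot": [0,0,0]},
  {"grip": 0.036,"xyz": [0,0,0.0031],"delta_rot": [0,0,0]},
])

```text
t: 21.1
ee_pos: [0.5745, -0.0416, 0.1172]
tcp_rot: [-180.0, 0.0, 52.0]
ft_force: [-0.0, 0.1, -3.5]
width: 0.0432
gripper_force: 58.0
```

In the tool's units: 0.006 m is 0.0075, 0.004 m is 0.005.

Emit:
drive_tool([
  {"grip": 0.036,"xyz": [0,0,0.0025],"delta_rot": [0,0,0]},
  {"grip": 0.036,"xyz": [0,0,0.005],"delta_rot": [0,0,0]},
  {"grip": 0.036,"xyz": [0,0,0.0075],"delta_rot": [0,0,0]},
  {"grip": 0.036,"xyz": [0,0,0.0075],"delta_rot": [0,0,0]},
])

```text
t: 21.5
ee_pos: [0.5745, -0.0416, 0.111]
tcp_rot: [-180.0, 0.0, 52.0]
ft_force: [0.2, 1.1, -3.8]
width: 0.043
gripper_force: 58.0
```

In the tool's units: 0.0095 m is 0.0119, 0.008 m is 0.01.

Emit:
drive_tool([
  {"grip": 0.036,"xyz": [0,0,0.0038],"delta_rot": [0,0,0]},
  {"grip": 0.036,"xyz": [0,0,0.0075],"delta_rot": [0,0,0]},
  {"grip": 0.036,"xyz": [0,0,0.01],"delta_rot": [0,0,0]},
  {"grip": 0.036,"xyz": [0,0,0.0119],"delta_rot": [0,0,0]},
  {"grip": 0.036,"xyz": [0,0,0.0119],"delta_rot": [0,0,0]},
])

```text
t: 22.0
ee_pos: [0.5747, -0.0416, 0.1026]
tcp_rot: [180.0, -0.0, 52.0]
ft_force: [-3.6, 0.4, 3.4]
width: 0.043
gripper_force: 58.0
```

In the tool's units: 20 degrees is 0.3333.

Emit:
drive_tool([
  {"grip": 0.036,"xyz": [0,0,0],"delta_rot": [0,0,0.0667]},
  {"grip": 0.036,"xyz": [0,0,0],"delta_rot": [0,0,0.1333]},
  {"grip": 0.036,"xyz": [0,0,0],"delta_rot": [0,0,0.2]},
  {"grip": 0.036,"xyz": [0,0,0],"delta_rot": [0,0,0.2667]},
  {"grip": 0.036,"xyz": [0,0,0],"delta_rot": [0,0,0.3333]},
], grip_force=60)

```text
t: 22.5
ee_pos: [0.5746, -0.0419, 0.1026]
tcp_rot: [180.0, 0.0, 31.8]
ft_force: [-3.6, -2.0, 3.9]
width: 0.0433
gripper_force: 60.0
```

```bash
cat > st.py <<'E'
from station import arm
o=arm.get_obs(); print(o['t'],o['ee_pos'].round(4),o['tcp_rot'].round(2),o['ft_force'].round(1),o['wrist_torque'].round(3),o['joint_positions'][5])
E
python3 st.py
```

```text
22.5 [ 0.5746 -0.0419  0.1026] [1.7996e+02 1.0000e-02 3.1850e+01] [-3.6 -2.   3.9] [-0.417  0.798  0.426] 51.474446868050045
```

In the tool's units: 15 degrees is 0.25.

Emit:
drive_tool([
  {"grip": 0.036,"xyz": [0,0,0],"delta_rot": [0,0,0.0667]},
  {"grip": 0.036,"xyz": [0,0,0],"delta_rot": [0,0,0.1333]},
  {"grip": 0.036,"xyz": [0,0,0],"delta_rot": [0,0,0.2]},
  {"grip": 0.036,"xyz": [0,0,0],"delta_rot": [0,0,0.25]},
  {"grip": 0.036,"xyz": [0,0,0],"delta_rot": [0,0,0.25]},
])

```text
t: 23.0
ee_pos: [0.5747, -0.042, 0.1026]
tcp_rot: [179.9, -0.0, 16.9]
ft_force: [-4.5, -3.3, 4.5]
width: 0.0428
gripper_force: 60.0
```

```bash
python3 st.py
```

```text
23.0 [ 0.5747 -0.042   0.1026] [ 1.7995e+02 -1.0000e-02  1.6920e+01] [-4.5 -3.3  4.5] [-0.557  0.736  0.097] 66.39955774147084
```

In the tool's units: 12 degrees is 0.2.

Emit:
drive_tool([
  {"grip": 0.036,"xyz": [0,0,0],"delta_rot": [0,0,0.05]},
  {"grip": 0.036,"xyz": [0,0,0],"delta_rot": [0,0,0.1]},
  {"grip": 0.036,"xyz": [0,0,0],"delta_rot": [0,0,0.15]},
  {"grip": 0.036,"xyz": [0,0,0],"delta_rot": [0,0,0.2]},
])

```text
t: 23.4
ee_pos: [0.5747, -0.0421, 0.1026]
tcp_rot: [179.9, -0.0, 4.9]
ft_force: [-3.9, -5.1, 4.7]
width: 0.0433
gripper_force: 60.0
```

```bash
python3 st.py
```

```text
23.4 [ 0.5747 -0.0421  0.1026] [ 1.7994e+02 -1.0000e-02  4.9200e+00] [-3.9 -5.1  4.7] [-0.71   0.744  0.356] 78.39153217880543
```

In the tool's units: 8 degrees is 0.1333.

Emit:
drive_tool([
  {"grip": 0.036,"xyz": [0,0,0],"delta_rot": [0,0,0.05]},
  {"grip": 0.036,"xyz": [0,0,0],"delta_rot": [0,0,0.1]},
  {"grip": 0.036,"xyz": [0,0,0],"delta_rot": [0,0,0.1333]},
])

```text
t: 23.7
ee_pos: [0.5747, -0.0422, 0.1026]
tcp_rot: [179.9, -0.0, -3.1]
ft_force: [-4.3, -4.9, 4.5]
width: 0.0436
gripper_force: 60.0
```

```bash
python3 st.py
```

```text
23.7 [ 0.5747 -0.0422  0.1026] [ 1.7993e+02 -3.0000e-02 -3.0800e+00] [-4.3 -4.9  4.5] [-0.815  0.812  0.377] 86.39014074274878
```

In the tool's units: 6 degrees is 0.1.

Emit:
drive_tool([
  {"grip": 0.036,"xyz": [0,0,0],"delta_rot": [0,0,0.05]},
  {"grip": 0.036,"xyz": [0,0,0],"delta_rot": [0,0,0.1]},
])

```text
t: 23.9
ee_pos: [0.5747, -0.0422, 0.1025]
tcp_rot: [179.9, -0.0, -9.1]
ft_force: [-4.9, -4.8, 4.9]
width: 0.0429
gripper_force: 60.0
```

```bash
python3 st.py
```

```text
23.9 [ 0.5747 -0.0422  0.1025] [ 1.7993e+02 -3.0000e-02 -9.0700e+00] [-4.9 -4.8  4.9] [-0.903  0.776  0.329] 92.38732135320922
```

In the tool's units: 5 degrees is 0.0833.

Emit:
drive_tool([
  {"grip": 0.036,"xyz": [0,0,0],"delta_rot": [0,0,0.05]},
  {"grip": 0.036,"xyz": [0,0,0],"delta_rot": [0,0,0.0833]},
])

```text
t: 24.1
ee_pos: [0.5747, -0.0422, 0.1026]
tcp_rot: [179.9, -0.0, -14.1]
ft_force: [-3.8, -5.3, 4.4]
width: 0.0432
gripper_force: 60.0
```

```bash
python3 st.py
```

```text
24.1 [ 0.5747 -0.0422  0.1026] [ 1.7993e+02 -3.0000e-02 -1.4070e+01] [-3.8 -5.3  4.4] [-0.906  0.869  0.684] 97.38282630352236
```

In the tool's units: 2 degrees is 0.0333.

Emit:
drive_tool([
  {"grip": 0.036,"xyz": [0,0,0],"delta_rot": [0,0,0.0167]},
  {"grip": 0.036,"xyz": [0,0,0],"delta_rot": [0,0,0.0333]},
])

```text
t: 24.3
ee_pos: [0.5746, -0.0422, 0.1026]
tcp_rot: [179.9, -0.0, -16.0]
ft_force: [-5.2, -4.6, 3.8]
width: 0.0429
gripper_force: 60.0
```

```bash
python3 st.py
```

```text
24.3 [ 0.5746 -0.0422  0.1026] [ 1.7992e+02 -4.0000e-02 -1.5970e+01] [-5.2 -4.6  3.8] [-0.917  0.871  1.036] 99.28687590276057
```

In the tool's units: 2 degrees is 0.0333.

Emit:
drive_tool([
  {"grip": 0.036,"xyz": [0,0,0],"delta_rot": [0,0,0.0167]},
  {"grip": 0.036,"xyz": [0,0,0],"delta_rot": [0,0,0.0333]},
  {"grip": 0.036,"xyz": [0,0,0],"delta_rot": [0,0,0.0333]},
])

```text
t: 24.6
ee_pos: [0.5746, -0.0423, 0.1026]
tcp_rot: [179.9, -0.0, -17.9]
ft_force: [-4.9, -5.6, 5.1]
width: 0.0429
gripper_force: 60.0
```

```bash
python3 - <<'E'
import runpy; runpy.run_path('st.py')
from look import *
look('end',(200,130,220,140),lambda p:[],3.6)
E
```

```text
24.6 [ 0.5746 -0.0423  0.1026] [ 1.7992e+02 -4.0000e-02 -1.7950e+01] [-4.9 -5.6  5.1] [-1.027  0.933  1.053] 101.26859962304312
tcp [ 0.5747 -0.0422  0.1026] [ 1.7992e+02 -4.0000e-02 -1.7920e+01] F [-5.5 -5.6  4.8] M [-0.99  0.93  1.07] w 0.0432
```

View pics/end.png

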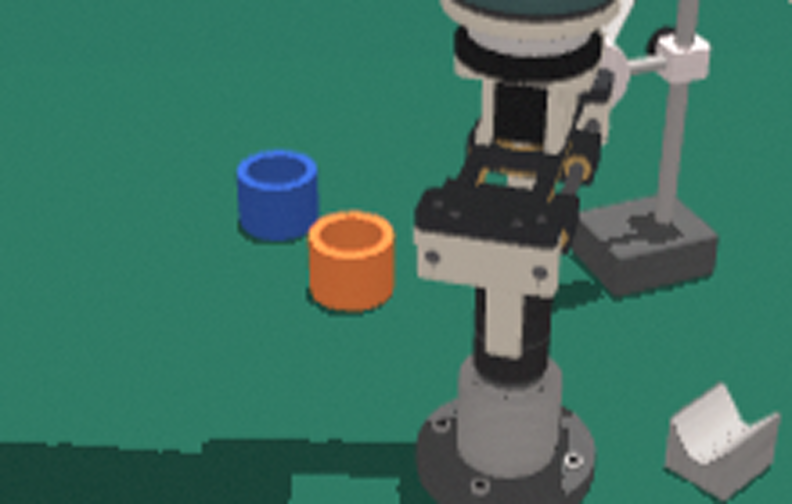

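The crop shows the sleeve on the shoulder at about (508,415) and socket_a home on the nut in the gripper, with the gauge, V-block and rings undisturbed. Torque rose from about 0.35 to 1.05 N m and held there, so the nut is against its stop.

```bash
python3 -c "
from station import arm
print(arm.job_done())"
```

```text
the job is handed in; nothing more can be done
None
```

The job is handed in: the sleeve is home on the shoulder, socket_b would not go on and stands upright on its peg, and socket_a is still gripped and fully home, with the nut turned clockwise until it came up tight (about 1.05 N m at the wrist).

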